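# Hold a centrifuge lid at its balance point for fitting a gas strut

## Robot

A 6-joint arm with a two-finger parallel gripper is mounted at the origin on the work surface. World frame = base frame: x ahead of the robot, y to its left, z up, the work surface at z = 0. Lengths are in m, angles in rad, forces in N, time in s.
With the tool pointing down it reaches from about 0.375 to 0.9 m from the base axis. Payload 3.1 kg.
Tool frame: the origin (TCP) lies at the centre of the arm's flange, where the gripper is bolted on; the fingertips stand 182 mm ahead of it and the grasp point (between the pads) lies 164 mm ahead of it; z points along the fingers, x is the direction in which the jaws open and shut, and the axes are right-handed (so a half turn about z gives the same grasp; the last joint's range is limited). The gripper opens to 87 mm and grips with 3 to 60 N. Pads are 19 mm wide; open, the fingers measure 117 mm over their backs; the gripper's body (75 mm by 190 mm) begins 51 mm behind the grasp point.
Start: joints at [0.987, 0.527, 1.433, -0, 1.181, -0.178], TCP at [0.247, 0.574, 0.405] pointing down, gripper open.
Joint ranges: [-3.08, 3.08], [-0.75, 2.2], [0.22, 2.44], [-1.43, 4.57], [0, 2.65], [-2.85, 2.85]. Speed limits (rad/s): [2.79, 2.79, 3.14, 3.14, 3.14, 3.14].

## Interface

Orientations are given as a unit quaternion [x, y, z, w].
In Python, from rig import status, eyes, robot gives the robot as it stands. The module is installed in compiled form; this text tells all that it offers.
- The arm moves only by the tool step_arm, never from a script. Its argument "steps" is a list of rows, each a list of 7 numbers: the closure, from -1 (fully open) to 1 (shut), so that 0 is half open, then the shift along the tool's x, y, z each as a share of 0.025 m, from -1 to 1, then the turn, a rotation vector about the tool's x, y, z each as a share of 8 degrees, from -1 to 1. In form: [[jaw, dx, dy, dz, rx, ry, rz], ...]. A call has exactly 10 rows; each row shifts and turns the commanded pose from where the row before left it, along the tool's axes as they then stand; what a row does not reach is not made up. A row lasts 1/10 s, in which the tool goes at most 50 mm and 8.59 degrees, less where a joint would pass 70% of its speed; a pose out of reach is approached as far as the arm can. A call with a number of a shift or a turn outside -1 to 1 is refused whole. A call with a gripper value outside its range is refused whole. The fingers move at their own pace and stop on an object; "squeeze" is the grip in N (left out, the last holds). Time passes only in rows, so rows that do not move let the fingers close, or fill a call up. It gives the time, the measured TCP pose, the force and the opening at its end, in the units of the state.
- status.get_obs(): the state, without advancing time (a new reading comes with each control period).
- eyes.camera(name): name is "scene" or "top"; returns (picture, depth): 400x640x3 uint8, red, green, blue; 400x640 float32, m along the optical axis (not along the pixel's ray), 0 where there is no reading.
- eyes.camera_info(name): a dict with "K" (3x3 intrinsics, pixels), "R" (3x3) and "t" (3): a world point X has camera coordinates R X + t. Camera axes: x right, y down, z forward; pixel columns grow to the right and rows downward; lengths in m; the calibration is good to about 2 mm. A picture is of the moment at which its call begins. camera_info takes no time and is no camera call.
- robot.hand_in(): hands the job in, once; it reports no verdict.
The state is a dict: "time": time; "q": joint angles; "joint_velocities": joint speeds; "joint_torque": joint torques, N m; "position": TCP position; "tool_rot": TCP orientation; "ft_force": force on the tool from outside, world axes, zero at the start; "moment": the same for the moment, N m; "grip_width": finger opening in m.
Only numpy, scipy, OpenCV 4.12 (cv2) and the standard library are available. Lean on these libraries where they do the work, as an engineer would, in place of code of your own. Each camera call takes 0.05 s, during which the arm holds its last target.

## Task

The gas strut of the small centrifuge's lid has been taken off, and I am about to clip in the new one. Set the tube rack that was left on the shut lid down upright on the bench pad, then raise the lid to the point where it balances over its hinge, and finish still holding it there, so that it falls neither way; do not let the lid drop or go over onto its back stop, and leave the other things where they are.

Things in the scene. Friction and masses are not known exactly. Their poses are not given: they have to be found in the camera images.
- centrifuge: Compact microtube centrifuge, fixed: white body on blue-green base, 230 (x) x 210 (y) x 120 mm high plus lid, left or right on the bench, the pad on the other side, turned a little about z. Origin on the bench under it, 105 mm behind its front face. Its x points from the front (display, dials; towards the robot) to the rear, y along the hinge pin, z up.
- lid (a joint): Lid angle (rad) about the rear hinge pin: 0 shut, grows as the front rises, 1.95 at the back stop. White lid, 170 mm front to rear, 196 wide, its flat top 152 mm above the bench when shut, 0.6 to 0.85 kg. The hinge is nearly free: unheld, it falls shut or back. It balances, weight straight over the pin, at 1.39 rad (80 degrees from shut, leaning 10 degrees towards the robot).
- lid_hinge (a point): Middle of the lid's hinge pin, 122 mm above the bench, 68 mm behind the centrifuge's origin. Its axes are the centrifuge's and do not turn with the lid.
- lid_grip (a point): Middle of the lid's handle, a round bar 12 mm thick along the centrifuge's y, 104 mm clear between its end arms, 36 mm gap between bar and lid front. Moves with the lid (so do its axes): shut, it is 212 mm in front of the hinge pin and 15 mm above it, 137 mm above the bench; at the balance point about 333 mm above the bench.
- rack_center (a point): Centre (half-way up) of the white tube rack, a solid block 50 (its x) x 100 (its y) x 40 mm high with two rows of five holes; six clear caps of tubes fixed in it stand 9 mm above its top. About 0.2 kg. It starts upright on the lid, turned about z.
- rack: The same rack; origin at the centre of its underside.
- pad_center (a point): Centre of the top face of the thin white bench pad, 200 (its x) x 220 (its y) x 2 mm, fixed flat on the bench, turned slightly about z. A dropper bottle stands on it near its far edge (+x), to one side.
- dropper: Amber glass dropper bottle, 30 mm diameter, 78 mm high, standing on the pad's far part; origin at the underside. Leave it.
- strut: New gas strut, 176 mm long, 15 mm thick, lying on the bench between centrifuge and pad, along x; origin under its middle. Leave it.
- screwdriver: Grey-handled screwdriver, about 160 mm long, lying on the bench nearer to the robot than the strut; origin under its middle. Leave it.
- timer: Square white lab timer, 65 x 65 x 18 mm, on the bench to the front right; origin at the underside. Leave it.
- tipbox: Pipette tip box, grey with a clear cover, 85 x 122 x 78 mm, at the back of the bench; origin at the underside. Leave it.
- spray: White plastic bottle, 70 mm diameter, 170 mm high, on the right side; origin at the underside. Leave it.
- beaker: Glass beaker, 84 mm diameter, 95 mm high, on the left side; origin at the underside. Leave it.
Mind the look-alikes: they are no part of the job. Leave any purple look-alike of the rack alone.

How it is judged:
On the way, in this order (a step that is already met when the one before it is completed fails the run):
1. the rack stands upright on the bench pad, let go, while the lid is still shut (x of rack_center in the frame of pad_center between -0.075 and 0.075 m and y of rack_center in the frame of pad_center between -0.085 and 0.085 m and height (world z) of rack_center between 0.017 and 0.028 m and angle between rack_center's own z axis and vertical below 0.12 rad and contact force between the fingers and rack below 0.1 N and linear speed of rack below 0.03 m/s and value of joint lid below 0.06 rad), for 0.3 s.
2. the lid is half raised, with the fingers on it (value of joint lid between 0.6 and 1.3 rad and contact force between the fingers and lid above 0.1 N), for 0.1 s.
At the end, for the whole second after the job is handed in: Fingers hold the lid still within 0.08 rad of its balance point at 1.39 rad; the rack stands upright and untouched on the pad, its centre within 75 mm (pad x) and 85 mm (pad y) of the pad's centre; the seven other things are within 30 mm of their starts (value of joint lid between 1.31 and 1.47 rad and velocity of joint lid between -0.08 and 0.08 rad/s and contact force between the fingers and lid above 0.2 N and x of rack_center in the frame of pad_center between -0.075 and 0.075 m and y of rack_center in the frame of pad_center between -0.085 and 0.085 m and height (world z) of rack_center between 0.017 and 0.028 m and angle between rack_center's own z axis and vertical below 0.12 rad and contact force between the fingers and rack below 0.1 N and linear speed of rack below 0.03 m/s and distance of each of dropper, strut, screwdriver, timer, tipbox, spray, beaker from where it was at the start of the episode below 0.03 m); the arm keeps its last pose, push and grip.
It fails at once if the lid is dropped or flung: it turns faster than 2.5 rad/s (velocity of joint lid above 2.5 rad/s or velocity of joint lid below -2.5 rad/s).
It fails at once if the lid goes over onto its back stop (beyond 1.85 rad) (value of joint lid above 1.85 rad).
It fails at once if the rack is dropped: moving faster than 0.8 m/s out of the fingers (linear speed of rack above 0.8 m/s and contact force between the fingers and rack below 0.1 N).
It fails at once if the rack is tipped by more than 35 degrees (angle between rack_center's own z axis and vertical above 0.61 rad).
It fails at once if another thing on the bench is pushed or knocked over (distance of any of dropper, strut, screwdriver, timer, tipbox, spray, beaker from where it was at the start of the episode above 0.03 m or angle between any of dropper, spray, beaker, tipbox's own z axis and vertical above 0.5 rad).
It also fails if it takes over 72 s, if anything falls off the work surface, if the arm or the gripper's body presses on something with over 40 N, if the wrist force passes 120 N, or if a joint passes its speed limit or range.

## Working session

There is one attempt and no reset: what is moved stays moved. The work goes in short steps, Python scripts to look and compute and a tool call to move; the robot and the scene stay as the last step left them, time stands still between calls to the robot, and variables do not carry over. Pictures are saved under pics/ and viewed, and the job is handed in when it is done.

Besides the shell and the picture viewer there is one more tool, called after "Call:" by a JSON object that holds its "op" and its "data". step_arm: Moves the arm, as the interface text tells. Its arguments: {"type":"object","properties":{"steps":{"type":"array"},"squeeze":{"type":"number"}},"required":["steps"]}

```bash
mkdir -p pics
cat > h.py <<'E'
import numpy as np, cv2
from rig import status, eyes, robot
def grab(n,tag):
    p,d=eyes.camera(n); cv2.imwrite(f'pics/{tag}.png',p[:,:,::-1]); np.savez(f'pics/{tag}.npz',p=p,d=d); return p,d
def load(tag):
    z=np.load(f'pics/{tag}.npz'); return z['p'],z['d']
def cloud(n,d):
    i=eyes.camera_info(n); K,R,t=map(np.array,(i['K'],i['R'],i['t']))
    v,u=np.mgrid[:d.shape[0],:d.shape[1]]
    c=np.stack([(u-K[0,2])/K[0,0]*d,(v-K[1,2])/K[1,1]*d,d],-1)
    return (c-t)@R
E
python3 - <<'E'
from h import *
print(status.get_obs())
grab('top','top0');grab('scene','sc0')
for n in('top','scene'):print(eyes.camera_info(n))
E
```

```text
{'time': 0.0, 'q': array([ 9.86494931e-01,  5.28484400e-01,  1.43385048e+00, -6.46273476e-07,
        1.18139801e+00, -1.78529010e-01]), 'joint_velocities': array([ 0.00091625,  0.00073639, -0.00086971, -0.0015997 ,  0.00215681,
        0.00203514]), 'joint_torque': array([-2.00201190e-03, -4.40047646e+01, -1.76591456e+01,  6.31397171e-02,
        5.80892572e-02, -1.44967553e-04]), 'position': array([0.24651397, 0.57397933, 0.40377649]), 'tool_rot': array([ 8.35082846e-01,  5.50123163e-01, -9.83860150e-04,  4.20921345e-04]), 'ft_force': array([ 0.27554502,  0.69717404, -1.17717031]), 'moment': array([0.0278332 , 0.03601724, 0.01889956]), 'grip_width': 0.08717916570915434}
{'K': array([[395.2527361 ,   0.        , 323.48923973],
       [  0.        , 395.2527361 , 193.85860964],
       [  0.        ,   0.        ,   1.        ]]), 'R': array([[ 0.02933382, -0.99914478, -0.02914151],
       [-0.98458375, -0.02385237, -0.17327982],
       [ 0.17243654,  0.03377522, -0.9844414 ]]), 't': array([0.00321223, 0.52440808, 1.04944968])}
{'K': array([[406.66417479,   0.        , 318.89202448],
       [  0.        , 406.66417479, 206.35737307],
       [  0.        ,   0.        ,   1.        ]]), 'R': array([[-0.79383806,  0.60812034, -0.00328237],
       [ 0.37331984,  0.48305538, -0.79201629],
       [-0.48005565, -0.62995805, -0.61049114]]), 't': array([ 0.40044968, -0.10431456,  1.48863513])}
```

View pics/top0.png

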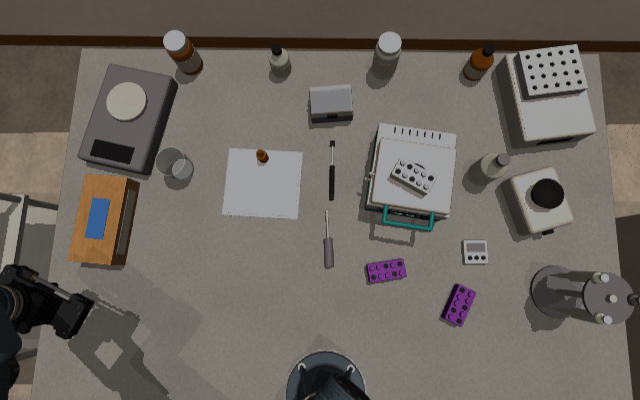

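View pics/sc0.png

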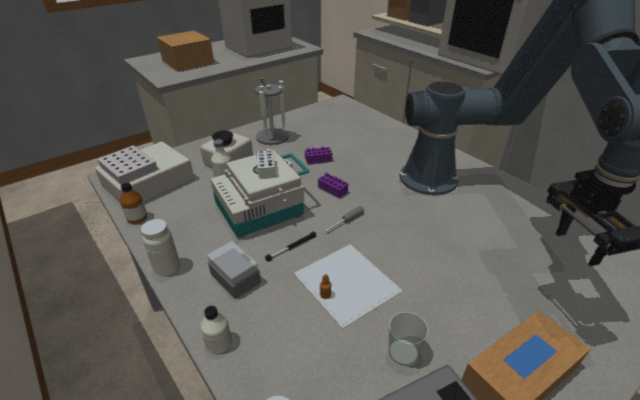

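The top view shows the rack on the lid at about (414,176), the teal handle along (385-433, 207-228), the pad with corners near (228,149), (302,152), (299,218) and (223,215), and the dropper at (262,156). Next I'll enlarge and measure.

Run:
```python
from h import *
p,d=load('top0')
c=p[110:240,340:480,::-1]; cv2.imwrite('pics/c1.png',cv2.resize(c,None,fx=5.5,fy=4.5*1.0,interpolation=cv2.INTER_CUBIC)[:600,:800] if 0 else cv2.resize(c,(630,585),interpolation=cv2.INTER_CUBIC))
W=cloud('top',d)
# rack top
def reg(u0,u1,v0,v1,zl,zh):
    w=W[v0:v1,u0:u1].reshape(-1,3); return w[(w[:,2]>zl)&(w[:,2]<zh)]
r=reg(385,445,150,200,.18,.215)
print('rack',len(r),cv2.minAreaRect(r[:,:2].astype(np.float32)),np.percentile(r[:,2],[5,25,50,75,95]))
l=reg(360,465,120,220,.145,.16); print('lid',len(l),cv2.minAreaRect(l[:,:2].astype(np.float32)),np.median(l[:,2]))
hsv=cv2.cvtColor(p,cv2.COLOR_RGB2HSV)
m=(hsv[...,1]>110)&(abs(hsv[...,0].astype(int)-85)<12)
mm=np.zeros_like(m);mm[200:235,375:445]=1
h=W[m&mm]; h=h[(h[:,2]>.12)]
print('handle',len(h),cv2.minAreaRect(h[:,:2].astype(np.float32)),np.percentile(h[:,2],[5,50,95]))
pm=(p.min(-1)>145); pp=np.zeros_like(m);pp[140:225,215:310]=1
q=W[pm&pp]; q=q[abs(q[:,2])<.02]; print('pad',len(q),cv2.minAreaRect(q[:,:2].astype(np.float32)))
for n,(u,v) in dict(drop=(262,155),strut0=(333,143),strut1=(331,198),sd0=(326,212),sd1=(329,265),timer=(475,252),r1=(264,183)).items(): print(n,W[v,u].round(3))
```

```text
rack 880 ((0.5518122315406799, -0.20328077673912048), (0.09973922371864319, 0.050978560000658035), 61.046051025390625) [0.18736029 0.19001067 0.19143738 0.19332805 0.20074294]
lid 4157 ((0.5612803101539612, -0.21210813522338867), (0.19594860076904297, 0.1701318472623825), 82.04178619384766) 0.1511135767143737
handle 352 ((0.42837104201316833, -0.13032864034175873), (0.09636689722537994, 0.2726133465766907), 20.62285614013672) [0.13735114 0.14136592 0.144457  ]
pad 4746 ((0.561670184135437, 0.19841423630714417), (0.21882690489292145, 0.19901350140571594), 87.89913940429688)
drop [0.629 0.193 0.056]
strut0 [ 0.68  -0.005  0.018]
strut1 [ 0.519 -0.003  0.01 ]
sd0 [ 0.335 -0.02   1.124]
sd1 [ 0.331 -0.003  0.023]
timer [ 0.377 -0.402  0.019]
r1 [0.56  0.193 0.001]
```

View pics/c1.png

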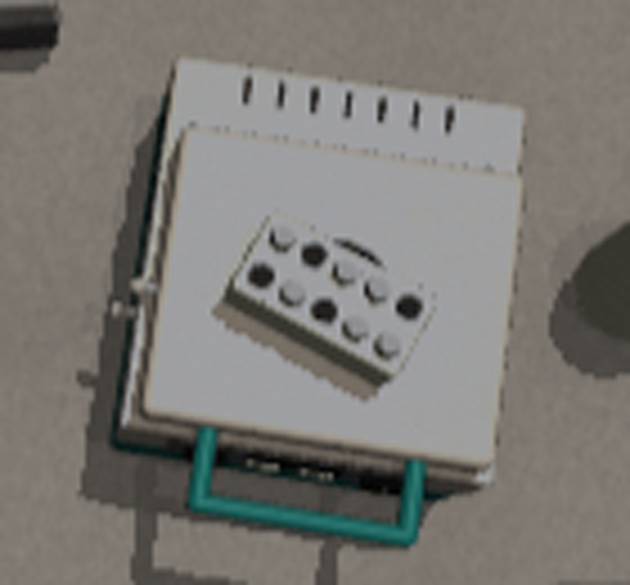

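Call:
{"op": "step_arm", "data": {"steps": [[-1,0,0,0,0,0,1],[-1,0,0,0,0,0,1],[-1,0,0,0,0,0,1],[-1,0,0,0,0,0,1],[-1,0,0,0,0,0,1],[-1,0,0,0,0,0,1],[-1,0,0,0,0,0,1],[-1,0,0,0,0,0,1],[-1,0,0,0,0,0,1],[-1,0,0,0,0,0,1]]}}

```text
time: 1.1
position: [0.2466, 0.5741, 0.4042]
tool_rot: [0.993, -0.118, -0.0, 0.001]
ft_force: [0.9, -0.0, -0.5]
grip_width: 0.0866
```

```bash
cat >> h.py <<'E'
from scipy.spatial.transform import Rotation as Ro
def to(target, yaw):
    o=status.get_obs(); R=Ro.from_quat(o['tool_rot'])
    T=np.array([[np.cos(yaw),np.sin(yaw),0],[np.sin(yaw),-np.cos(yaw),0],[0,0,-1.]]).T
    T=np.column_stack([[np.cos(yaw),np.sin(yaw),0],[np.sin(yaw),-np.cos(yaw),0],[0,0,-1.]])
    d=np.array(target)-o['position']
    print('t',round(o['time'],2),'pos',o['position'].round(4),'yaw',np.degrees(np.arctan2(*R.as_matrix()[[1,0],0])).round(2),'w',round(o['grip_width'],4),'F',o['ft_force'].round(2))
    print('shift units now-axes',(R.inv().apply(d)/.025).round(2),'final-axes',(T.T@d/.025).round(2))
    print('turn units',((R.inv()*Ro.from_matrix(T)).as_rotvec(degrees=True)/8).round(3))
E
python3 - <<'E'
from h import *
to([.552,-.203,.42],np.radians(-29))
i=load('top0')
# handle ends
W=cloud('top',i[1])
for u,v in [(385,221),(430,229),(407,225),(386,207),(432,212)]:print(u,v,W[v,u].round(3))
E
```

```text
t 1.1 pos [0.2466 0.5741 0.4042] yaw -13.58 w 0.0866 F [ 0.9  -0.04 -0.52]
shift units now-axes [19.17 27.35 -0.61] final-axes [25.75 21.26 -0.63]
turn units [0.009 0.002 1.927]
385 221 [ 0.443 -0.141  0.143]
430 229 [ 0.426 -0.251  0.141]
407 225 [ 0.434 -0.195  0.141]
386 207 [ 0.478 -0.143  0.142]
432 212 [ 0.469 -0.258  0.139]
```

Call:
{"op": "step_arm", "data": {"steps": [[-1,0,0,0,0,0,0.965],[-1,0,0,0,0,0,0.965],[-1,0.92,0.76,-0.1,0,0,0],[-1,0.92,0.76,-0.1,0,0,0],[-1,0.92,0.76,-0.1,0,0,0],[-1,0.92,0.76,-0.1,0,0,0],[-1,0.92,0.76,-0.1,0,0,0],[-1,0.92,0.76,-0.1,0,0,0],[-1,0.92,0.76,0,0,0,0],[-1,0.92,0.76,0,0,0,0]]}}

```text
time: 2.1
position: [0.3352, 0.3514, 0.4196]
tool_rot: [0.969, -0.248, -0.0, 0.0]
ft_force: [0.3, -0.1, 0.2]
grip_width: 0.0869
```

Call:
{"op": "step_arm", "data": {"steps": [[-1,0.92,0.76,0,0,0,0],[-1,0.92,0.76,0,0,0,0],[-1,0.92,0.76,0,0,0,0],[-1,0.92,0.76,0,0,0,0],[-1,0.92,0.76,0,0,0,0],[-1,0.92,0.76,0,0,0,0],[-1,0.92,0.76,0,0,0,0],[-1,0.92,0.76,0,0,0,0],[-1,0.92,0.76,0,0,0,0],[-1,0.92,0.76,0,0,0,0]]}}

```text
time: 3.1
position: [0.4458, 0.0743, 0.4195]
tool_rot: [0.969, -0.248, -0.0, 0.0]
ft_force: [0.3, 0.3, -0.0]
grip_width: 0.0874
```

Call:
{"op": "step_arm", "data": {"steps": [[-1,0.92,0.76,0,0,0,0],[-1,0.92,0.76,0,0,0,0],[-1,0.92,0.76,0,0,0,0],[-1,0.92,0.76,0,0,0,0],[-1,0.92,0.76,0,0,0,0],[-1,0.92,0.76,0,0,0,0],[-1,0.92,0.76,0,0,0,0],[-1,0.92,0.76,0,0,0,0],[-1,0,0,0,0,0,0],[-1,0,0,0,0,0,0]]}}

```text
time: 4.1
position: [0.5338, -0.1465, 0.4191]
tool_rot: [0.969, -0.248, -0.001, -0.0]
ft_force: [0.3, 0.2, 0.1]
grip_width: 0.0869
```

Run:
```python
from h import *
to([.552,-.203,.343],np.radians(-29))
p,d=grab('scene','sc1')
cv2.imwrite('pics/c2.png',cv2.resize(p[90:290,150:420,::-1],(780,578),interpolation=cv2.INTER_CUBIC))
```

```text
t 4.1 pos [ 0.5338 -0.1465  0.4191] yaw -28.76 w 0.0869 F [0.25 0.23 0.05]
shift units now-axes [1.73 1.63 3.04] final-axes [1.73 1.62 3.04]
turn units [-0.002  0.014  0.029]
```

View pics/c2.png

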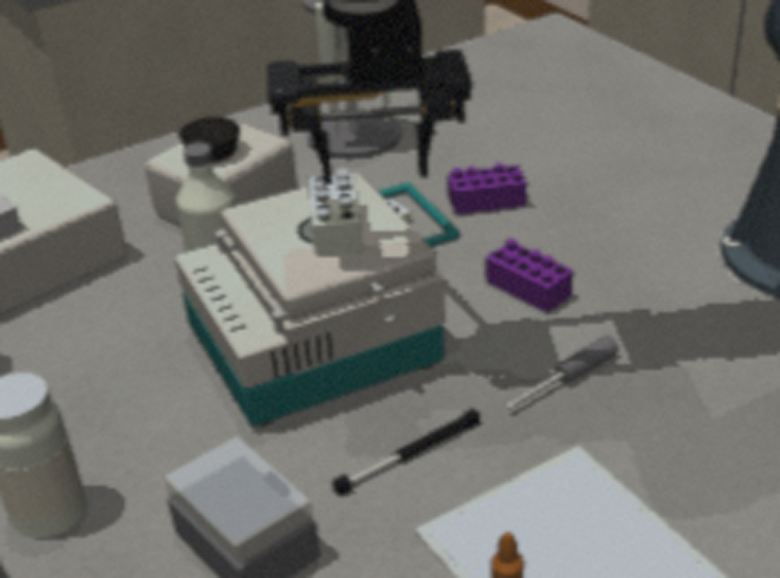

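The gripper hangs open above the lid, with the rack at crop (335,215) still upright. It needs about 1.7 units more in both x and y, then a descent.

Call:
{"op": "step_arm", "data": {"steps": [[-1,0.87,0.81,0,0,0,0],[-1,0.86,0.81,0,0,0,0],[-1,0,0,0,0,0,0],[-1,0,0,0.6,0,0,0],[-1,0,0,0.6,0,0,0],[-1,0,0,0.6,0,0,0],[-1,0,0,0.6,0,0,0],[-1,0,0,0.5,0,0,0],[-1,0,0,0.14,0,0,0],[-1,0,0,0,0,0,0]]}}

```text
time: 5.15
position: [0.5524, -0.2017, 0.3433]
tool_rot: [0.969, -0.247, -0.001, -0.0]
ft_force: [-0.2, -0.4, -0.3]
grip_width: 0.0874
```

Run:
```python
from h import *
to([.552,-.203,.343],np.radians(-29))
p,d=grab('scene','sc2')
cv2.imwrite('pics/c3.png',cv2.resize(p[110:230,200:340,::-1],(700,600),interpolation=cv2.INTER_CUBIC))
```

```text
t 5.15 pos [ 0.5524 -0.2017  0.3433] yaw -28.65 w 0.0874 F [-0.23 -0.39 -0.27]
shift units now-axes [0.01 0.05 0.01] final-axes [0.01 0.05 0.01]
turn units [-0.001  0.012  0.044]
```

View pics/c3.png

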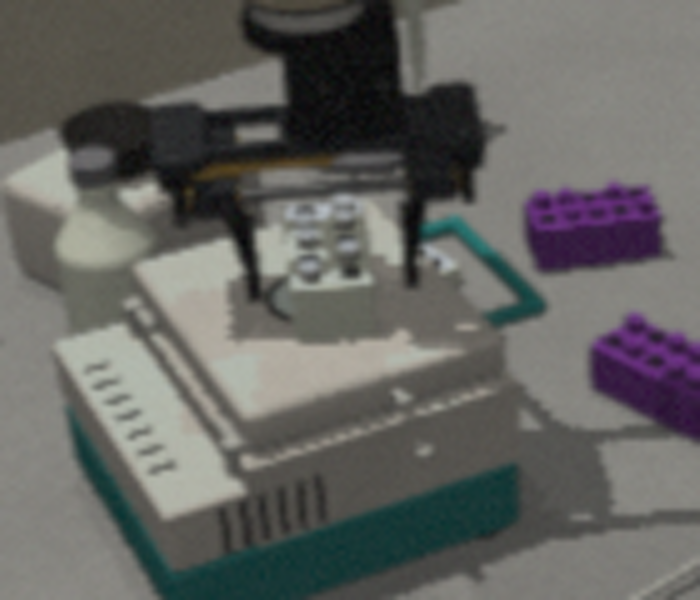

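The fingers straddle the rack (crop 255,290 and 412,280), with the rack centred at (335,270). I'll close and lift.

Call:
{"op": "step_arm", "data": {"steps": [[0,0,0,0,0,0,0],[0.3,0,0,0,0,0,0],[0.3,0,0,0,0,0,0],[0.3,0,0,0,0,0,0],[0.3,0,0,0,0,0,0],[0.3,0,0,0,0,0,0],[0.3,0,0,0,0,0,0],[0.3,0,0,-0.1,0,0,0],[0.3,0,0,-0.2,0,0,0],[0.3,0,0,0,0,0,0]], "squeeze": 25}}

```text
time: 6.2
position: [0.5528, -0.2025, 0.3518]
tool_rot: [0.969, -0.248, 0.0, 0.0]
ft_force: [0.3, -0.0, -1.6]
grip_width: 0.0497
```

Run:
```python
from h import *
to([.514,.198,.43],np.radians(-2))
```

```text
t 6.2 pos [ 0.5528 -0.2025  0.3518] yaw -28.69 w 0.0497 F [ 0.31 -0.04 -1.64]
shift units now-axes [ -9.05 -13.31  -3.14] final-axes [ -2.11 -15.96  -3.13]
turn units [ 2.000e-03 -7.000e-03 -3.336e+00]
```

Call:
{"op": "step_arm", "data": {"steps": [[0.3,0,0,-0.4,0,0,0],[0.3,0,0,-0.7,0,0,0],[0.3,0,0,-0.7,0,0,0],[0.3,0,0,-0.7,0,0,0],[0.3,0,0,-0.6,0,0,-0.3],[0.3,0,0,0,0,0,-0.6],[0.3,0,0,0,0,0,-0.7],[0.3,0,0,0,0,0,-0.7],[0.3,0,0,0,0,0,-0.7],[0.3,0,0,0,0,0,-0.336]]}}

```text
time: 7.2
position: [0.5524, -0.2024, 0.4294]
tool_rot: [1.0, -0.016, 0.0, 0.0]
ft_force: [0.5, 0.7, -2.0]
grip_width: 0.0501
```

Call:
{"op": "step_arm", "data": {"steps": [[0.3,-0.05,-0.4,0,0,0,0],[0.3,-0.1,-0.8,0,0,0,0],[0.3,-0.12,-0.9,0,0,0,0],[0.3,-0.12,-0.9,0,0,0,0],[0.3,-0.12,-0.9,0,0,0,0],[0.3,-0.12,-0.9,0,0,0,0],[0.3,-0.12,-0.9,0,0,0,0],[0.3,-0.12,-0.9,0,0,0,0],[0.3,-0.12,-0.9,0,0,0,0],[0.3,-0.12,-0.9,0,0,0,0]]}}

```text
time: 8.2
position: [0.5311, 0.0109, 0.429]
tool_rot: [1.0, -0.017, -0.0, -0.0]
ft_force: [-0.0, -0.4, -3.0]
grip_width: 0.0499
```

Call:
{"op": "step_arm", "data": {"steps": [[0.3,-0.12,-0.9,0,0,0,0],[0.3,-0.12,-0.9,0,0,0,0],[0.3,-0.12,-0.9,0,0,0,0],[0.3,-0.12,-0.9,0,0,0,0],[0.3,-0.12,-0.9,0,0,0,0],[0.3,-0.12,-0.9,0,0,0,0],[0.3,-0.12,-0.9,0,0,0,0],[0.3,-0.12,-0.9,0,0,0,0],[0.3,0,-0.36,0,0,0,0],[0.3,0,0,0,0,0,0]]}}

```text
time: 9.2
position: [0.5139, 0.1997, 0.4289]
tool_rot: [1.0, -0.016, -0.0, -0.0]
ft_force: [-0.7, -0.0, -2.3]
grip_width: 0.0498
```

Run:
```python
from h import *
to([.514,.198,.1955],np.radians(-2))
p,d=grab('top','top3');grab('scene','sc3')
cv2.imwrite('pics/c4.png',cv2.resize(p[110:250,190:360,::-1],(728,600),interpolation=cv2.INTER_CUBIC))
```

```text
t 9.2 pos [0.5139 0.1997 0.4289] yaw -1.86 w 0.0498 F [-0.67 -0.01 -2.27]
shift units now-axes [0.01 0.07 9.34] final-axes [0.01 0.07 9.34]
turn units [-0.001  0.     0.018]
```

View pics/sc3.png

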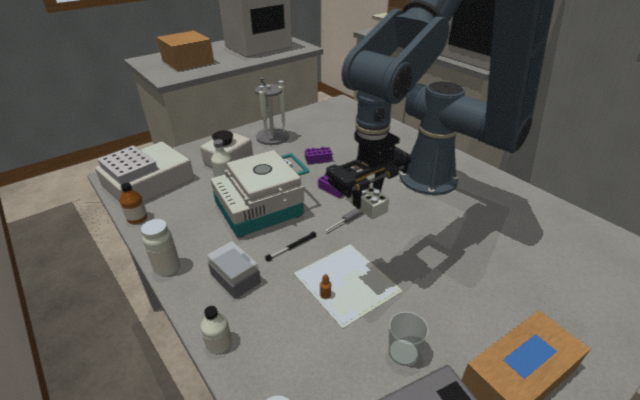

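View pics/c4.png

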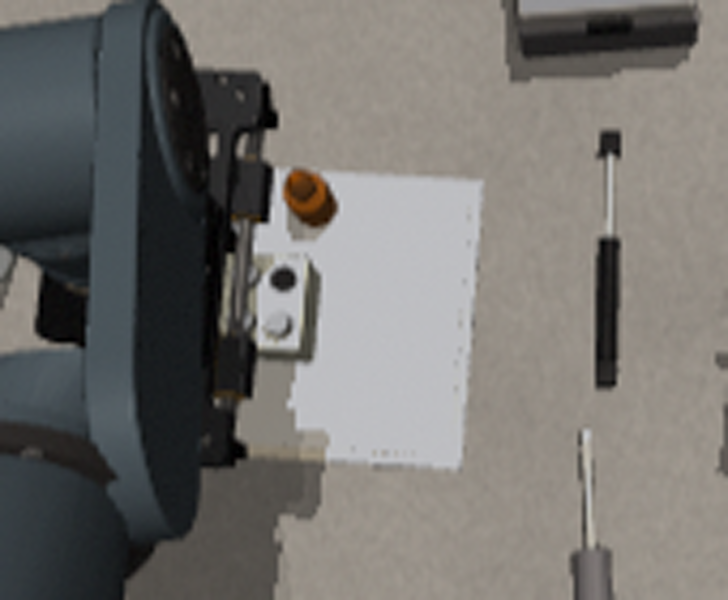

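The rack is held upright (scene 373,203). The dropper is at crop (310,200), in line with the gripper, so I'll shift 45 mm towards -y for clearance before going down.

Call:
{"op": "step_arm", "data": {"steps": [[0.3,0,0.9,0,0,0,0],[0.3,0,0.9,0.3,0,0,0],[0.3,0,0,0.8,0,0,0],[0.3,0,0,1,0,0,0],[0.3,0,0,1,0,0,0],[0.3,0,0,1,0,0,0],[0.3,0,0,1,0,0,0],[0.3,0,0,1,0,0,0],[0.3,0,0,0.6,0,0,0],[0.3,0,0,0,0,0,0]]}}

```text
time: 10.3
position: [0.5127, 0.1519, 0.2593]
tool_rot: [1.0, -0.018, -0.002, 0.0]
ft_force: [-0.5, 0.4, -1.5]
grip_width: 0.0497
```

Call:
{"op": "step_arm", "data": {"steps": [[0.3,0,0,0.5,0,0,0],[0.3,0,0,0.5,0,0,0],[0.3,0,0,0.4,0,0,0],[0.3,0,0,0.3,0,0,0],[0.3,0,0,0.2,0,0,0],[0.3,0,0,0.2,0,0,0],[0.3,0,0,0.2,0,0,0],[0.3,0,0,0.1,0,0,0],[0.3,0,0,0,0,0,0],[0.3,0,0,0,0,0,0]]}}

```text
time: 11.3
position: [0.5133, 0.1531, 0.2014]
tool_rot: [1.0, -0.017, 0.0, -0.0]
ft_force: [0.2, 0.3, -1.6]
grip_width: 0.0499
```

Run:
```python
from h import *
to([.514,.153,.1955],np.radians(-2))
p,d=grab('scene','sc4')
cv2.imwrite('pics/c5.png',cv2.resize(p[160:340,270:470,::-1],(660,594),interpolation=cv2.INTER_CUBIC))
```

```text
t 11.3 pos [0.5133 0.1531 0.2014] yaw -2.0 w 0.0499 F [ 0.2   0.27 -1.57]
shift units now-axes [0.03 0.   0.23] final-axes [0.03 0.   0.23]
turn units [-0.    -0.002 -0.   ]
```

View pics/c5.png

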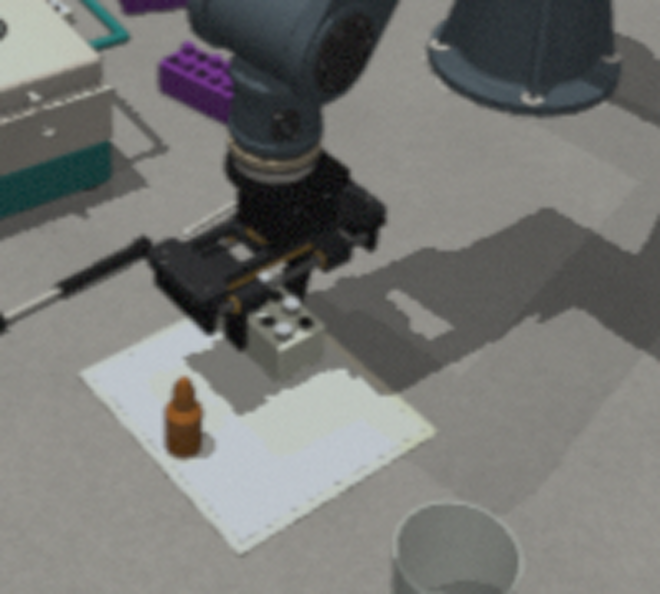

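The rack is a few mm above the near part of the pad (crop 285,345), clear of the dropper (183,420). Lowering the last 8 mm until contact.

Call:
{"op": "step_arm", "data": {"steps": [[0.3,0,0,0.1,0,0,0],[0.3,0,0,0.1,0,0,0],[0.3,0,0,0.04,0,0,0],[0.3,0,0,0.02,0,0,0],[0.3,0,0,0.02,0,0,0],[0.3,0,0,0.02,0,0,0],[0.3,0,0,0.02,0,0,0],[0.3,0,0,0,0,0,0],[0.3,0,0,0,0,0,0],[0.3,0,0,0,0,0,0]]}}

```text
time: 12.35
position: [0.5132, 0.1531, 0.1938]
tool_rot: [1.0, -0.017, 0.0, -0.0]
ft_force: [-1.7, 0.0, 5.0]
grip_width: 0.05
```

Contact at 5 N. I'll release gently and rise.

Call:
{"op": "step_arm", "data": {"steps": [[-0.2,0,0,0,0,0,0],[-0.4,0,0,0,0,0,0],[-0.7,0,0,0,0,0,0],[-1,0,0,0,0,0,0],[-1,0,0,0,0,0,0],[-1,0,0,0,0,0,0],[-1,0,0,-0.4,0,0,0],[-1,0,0,-0.8,0,0,0],[-1,0,0,-1,0,0,0],[-1,0,0,-1,0,0,0]]}}

```text
time: 13.35
position: [0.5131, 0.1531, 0.2745]
tool_rot: [1.0, -0.017, -0.0, 0.0]
ft_force: [-0.2, -0.6, -0.2]
grip_width: 0.0869
```

Call:
{"op": "step_arm", "data": {"steps": [[-1,0,0,-1,0,0,0],[-1,0,0,-1,0,0,0],[-1,0,0,-1,0,0,0],[-1,0,0,-1,0,0,0],[-1,0,0,-1,0,0,0],[-1,0,0,-0.5,0,0,0.4],[-1,0,0,0,0,0,0.375],[-1,-0.2,0.9,0,0,0,0],[-1,-0.2,0.9,0,0,0,0],[-1,-0.2,0.9,0,0,0,0]]}}

```text
time: 14.35
position: [0.488, 0.088, 0.4114]
tool_rot: [0.997, -0.071, 0.0, 0.0]
ft_force: [0.2, -0.5, -0.4]
grip_width: 0.0867
```

Run:
```python
from h import *
to([.4345,-.195,.39],np.radians(-8))
p,d=grab('scene','sc5')
cv2.imwrite('pics/c6.png',cv2.resize(p[160:340,270:470,::-1],(660,594),interpolation=cv2.INTER_CUBIC))
W=cloud('scene',d)
m=np.zeros(d.shape,bool);m[240:285,320:385]=1
w=W[m&(W[...,2]>.034)&(W[...,2]<.046)]; print(len(w),cv2.minAreaRect(w[:,:2].astype(np.float32)),np.median(w[:,2]))
```

```text
t 14.35 pos [0.488  0.088  0.4114] yaw -8.16 w 0.0867 F [ 0.2  -0.49 -0.38]
shift units now-axes [-0.51 11.51  0.86] final-axes [-0.54 11.51  0.86]
turn units [ 0.    -0.004 -0.019]
424 ((0.5688519477844238, 0.1546332985162735), (0.16007620096206665, 0.10278454422950745), 1.504440426826477) 0.04086449442038771
```

View pics/c6.png

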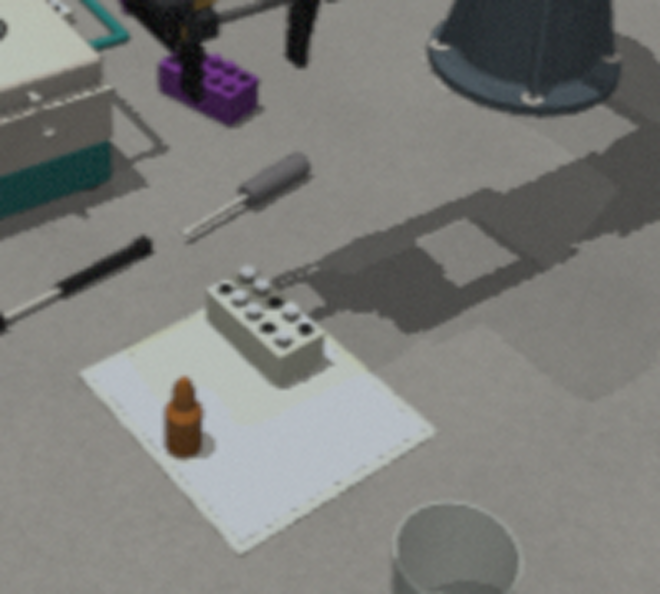

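The rack stands upright on the pad (crop 270,325), untouched and away from the dropper. Next I move to the handle with the jaws partly closed, so the rear finger fits the 36 mm gap.

Call:
{"op": "step_arm", "data": {"steps": [[0.4,0,0.9,0,0,0,0],[0.4,0,0.9,0,0,0,0],[0.4,0,0.9,0,0,0,0],[0.4,0,0.9,0,0,0,0],[0.4,0,0.9,0,0,0,0],[0.4,0,0.9,0,0,0,0],[0.4,0,0.9,0,0,0,0],[0.4,0,0.9,0,0,0,0],[0.4,0,0.9,0,0,0,0],[0.4,0,0.9,0,0,0,0]]}}

```text
time: 15.4
position: [0.4564, -0.1348, 0.4114]
tool_rot: [0.997, -0.072, 0.0, 0.0]
ft_force: [-0.8, -0.2, -0.3]
grip_width: 0.0266
```

Call:
{"op": "step_arm", "data": {"steps": [[0.4,-0.2,0.9,0,0,0,0],[0.4,-0.2,0.7,0,0,0,0],[0.4,0,0,0.4,0,0,0],[0.4,0,0,0.4,0,0,0],[0.4,0,0,0,0,0,0],[0.4,0,0,0,0,0,0],[0.4,0,0,0,0,0,0],[0.4,0,0,0,0,0,0],[0.4,0,0,0,0,0,0],[0.4,0,0,0,0,0,0]]}}

```text
time: 16.4
position: [0.4412, -0.1723, 0.3909]
tool_rot: [0.997, -0.071, 0.0, 0.0]
ft_force: [-0.5, 0.4, -0.1]
grip_width: 0.0261
```

Run:
```python
from h import *
to([.4345,-.195,.303],np.radians(-8))
p,d=grab('top','top6');p,d2=grab('scene','sc6')
W=cloud('top',d)
l=W[120:220,360:465].reshape(-1,3); l=l[(l[:,2]>.145)&(l[:,2]<.16)]; print(len(l),cv2.minAreaRect(l[:,:2].astype(np.float32)))
cv2.imwrite('pics/c7.png',cv2.resize(load('sc6')[0][100:250,200:380,::-1],(720,600),interpolation=cv2.INTER_CUBIC))
cv2.imwrite('pics/c8.png',cv2.resize(load('top6')[0][150:270,340:480,::-1],(700,600),interpolation=cv2.INTER_CUBIC))
```

```text
t 16.4 pos [ 0.4412 -0.1723  0.3909] yaw -8.19 w 0.0261 F [-0.54  0.36 -0.13]
shift units now-axes [-0.14  0.93  3.52] final-axes [-0.14  0.93  3.52]
turn units [ 0.001 -0.003 -0.024]
2637 ((0.5613895654678345, -0.21223431825637817), (0.19613170623779297, 0.16945771872997284), 82.3223876953125)
```

View pics/c7.png

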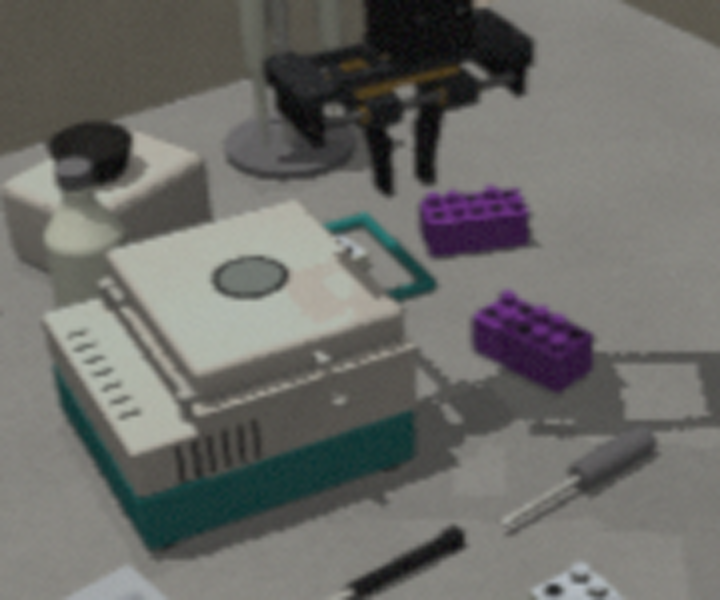

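View pics/c8.png

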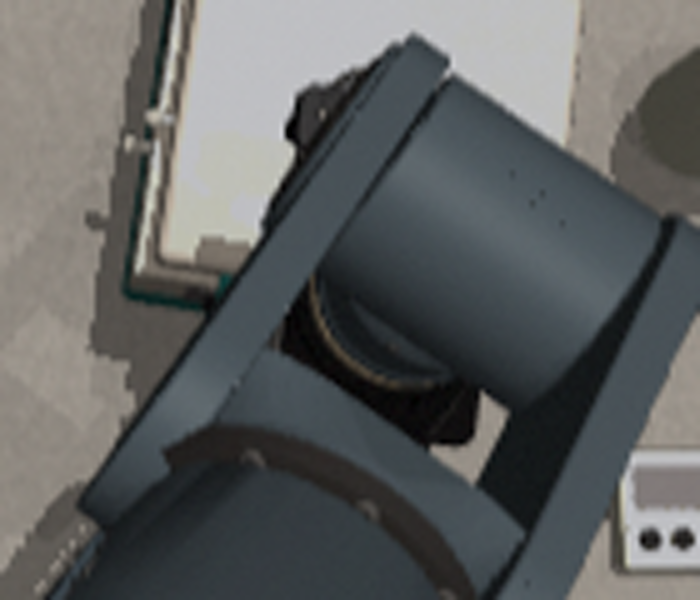

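The open fingers hang above the handle (scene crop 405,180; handle bar 400,255), and the lid is shut and empty. Going down onto the bar.

Call:
{"op": "step_arm", "data": {"steps": [[0.4,-0.14,0.93,0,0,0,0],[0.4,0,0,0,0,0,0],[0.4,0,0,0.5,0,0,0],[0.4,0,0,0.5,0,0,0],[0.4,0,0,0.5,0,0,0],[0.4,0,0,0.5,0,0,0],[0.4,0,0,0,0,0,0],[0.4,0,0,0,0,0,0],[0.4,0,0,0,0,0,0],[0.4,0,0,0,0,0,0]]}}

```text
time: 17.5
position: [0.4345, -0.195, 0.3414]
tool_rot: [0.997, -0.072, 0.001, 0.0]
ft_force: [-0.7, 0.2, -0.0]
grip_width: 0.0261
```

Run:
```python
from h import *
to([.4345,-.195,.303],np.radians(-8))
grab('scene','sc7')
cv2.imwrite('pics/c9.png',cv2.resize(load('sc7')[0][120:200,250:350,::-1],(750,600),interpolation=cv2.INTER_CUBIC))
```

```text
t 17.5 pos [ 0.4345 -0.195   0.3414] yaw -8.2 w 0.0261 F [-0.72  0.18 -0.  ]
shift units now-axes [-0.    0.    1.54] final-axes [0.   0.   1.54]
turn units [ 0.005 -0.009 -0.025]
```

View pics/c9.png

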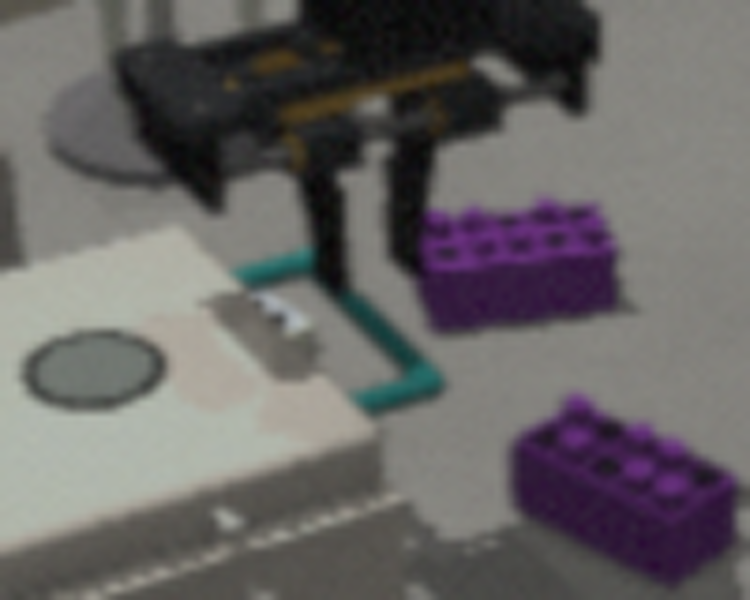

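The tips (337,290) and (410,270) are either side of the bar. I'll lower slowly and close.

Call:
{"op": "step_arm", "data": {"steps": [[0.4,0,0,0.3,0,0,0],[0.4,0,0,0.3,0,0,0],[0.4,0,0,0.3,0,0,0],[0.4,0,0,0.3,0,0,0],[0.4,0,0,0.3,0,0,0],[0.4,0,0,0,0,0,0],[0.4,0,0,0,0,0,0],[0.4,0,0,0,0,0,0],[0.4,0,0,0,0,0,0],[0.4,0,0,0,0,0,0]]}}

```text
time: 18.55
position: [0.4344, -0.195, 0.3036]
tool_rot: [0.997, -0.072, 0.0, 0.0]
ft_force: [0.7, -0.6, 0.3]
grip_width: 0.0257
```

Call:
{"op": "step_arm", "data": {"steps": [[0.6,0,0,0,0,0,0],[0.8,0,0,0,0,0,0],[1,0,0,0,0,0,0],[1,0,0,0,0,0,0],[1,0,0,0,0,0,0],[1,0,0,0,0,0,0],[1,0,0,0,0,0,0],[1,0,0,0,0,0,0],[1,0,0,0,0,0,0],[1,0,0,0,0,0,0]], "squeeze": 25}}

```text
time: 19.55
position: [0.4353, -0.1951, 0.3034]
tool_rot: [0.997, -0.072, 0.002, 0.0]
ft_force: [4.8, 1.1, -2.0]
grip_width: 0.0114
```

Run:
```python
from h import *
to([.4345,-.195,.303],np.radians(-8))
grab('scene','sc8')
cv2.imwrite('pics/c10.png',cv2.resize(load('sc8')[0][120:200,250:350,::-1],(750,600),interpolation=cv2.INTER_CUBIC))
```

```text
t 19.55 pos [ 0.4353 -0.1951  0.3034] yaw -8.24 w 0.0114 F [ 4.75  1.08 -2.03]
shift units now-axes [-0.03 -0.    0.02] final-axes [-0.03 -0.    0.02]
turn units [ 0.004 -0.025 -0.03 ]
```

View pics/c10.png

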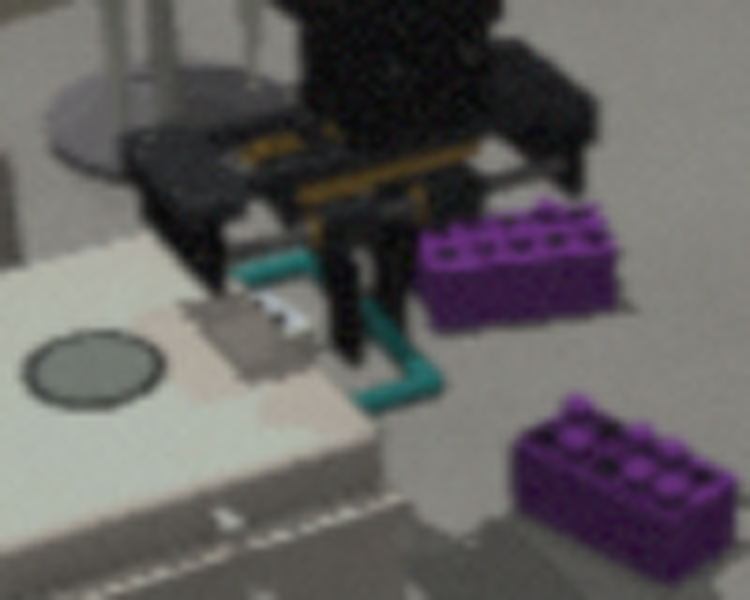

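The bar is gripped (width 11.4 mm). Working out the arc, with the tool kept vertical so the round bar pivots in the pads.

```bash
cat >> h.py <<'E'
P0=np.array([.4353,-.1951,.3034]); ex=np.array([np.cos(np.radians(-8)),np.sin(np.radians(-8)),0])
def pos(th): return np.array([.212*(1-np.cos(th))+.015*np.sin(th), .212*np.sin(th)+.015*np.cos(th)-.015])
def lid():
    o=status.get_obs(); d=o['position']-P0; x=d@ex; z=d[2]
    a=np.arctan2(z+.015,.212-x)-np.arctan2(.015,.212)
    print('t',round(o['time'],2),'th',round(a,3),'r',np.hypot(z+.015,.212-x).round(4),'lat',np.round(d@np.cross([0,0,1],ex),4),'F',o['ft_force'].round(1),'w',o['grip_width'].round(4)); return a,x,z
def plan(ths,cur):
    prev=np.array(cur)
    for t in ths:
        n=pos(t); s=np.round((n-prev)/.025,2); prev=prev+s*.025; print([1,float(s[0]),0,float(-s[1]),0,0,0],end=', ')
    print()
E
python3 - <<'E'
from h import *
a,x,z=lid()
plan([.005,.015,.035,.065,.1,.135,.17,.205,.24,.275],(0,0))
E
```

```text
Traceback (most recent call last):
  File "h.py", line 26, in lid
    print('t',round(o['time'],2),'th',round(a,3),'r',np.hypot(z+.015,.212-x).round(4),'lat',np.round(d@np.cross([0,0,1],ex),4),'F',o['ft_force'].round(1),'w',o['grip_width'].round(4)); return a,x,z
                                                                                                                                                              ^^^^^^^^^^^^^^^^^^^^^
AttributeError: 'float' object has no attribute 'round'
```

```bash
sed -i "s/o\['grip_width'\].round(4)/round(o['grip_width'],4)/" h.py
python3 - <<'E'
from h import *
a,x,z=lid()
plan([.005,.015,.035,.065,.1,.135,.17,.205,.24,.275],(0,0))
E
```

```text
t 19.6 th 0.0 r 0.2125 lat -0.0 F [ 4.6  1.7 -1.5] w 0.0112
[1, 0.0, 0, -0.04, 0, 0, 0], [1, 0.01, 0, -0.09, 0, 0, 0], [1, 0.02, 0, -0.17, 0, 0, 0], [1, 0.03, 0, -0.25, 0, 0, 0], [1, 0.04, 0, -0.29, 0, 0, 0], [1, 0.06, 0, -0.3, 0, 0, 0], [1, 0.06, 0, -0.29, 0, 0, 0], [1, 0.08, 0, -0.28, 0, 0, 0], [1, 0.09, 0, -0.29, 0, 0, 0], [1, 0.09, 0, -0.28, 0, 0, 0],
```

Call:
{"op": "step_arm", "data": {"steps": [[1,0,0,-0.04,0,0,0],[1,0.01,0,-0.09,0,0,0],[1,0.02,0,-0.17,0,0,0],[1,0.03,0,-0.25,0,0,0],[1,0.04,0,-0.29,0,0,0],[1,0.06,0,-0.3,0,0,0],[1,0.06,0,-0.29,0,0,0],[1,0.08,0,-0.28,0,0,0],[1,0.09,0,-0.29,0,0,0],[1,0.09,0,-0.28,0,0,0]]}}

```text
time: 20.6
position: [0.4471, -0.1969, 0.3603]
tool_rot: [0.997, -0.072, 0.001, 0.0]
ft_force: [6.4, -0.3, -5.6]
grip_width: 0.0112
```

Run:
```python
from h import *
a,x,z=lid(); print(status.get_obs()['tool_rot'].round(4))
plan(.275+.035*np.arange(1,11),pos(.275))
grab('scene','sc9')
cv2.imwrite('pics/c11.png',cv2.resize(load('sc9')[0][90:210,200:350,::-1],(750,600),interpolation=cv2.INTER_CUBIC))
```

```text
t 20.6 th 0.274 r 0.2126 lat -0.0001 F [ 6.4 -0.3 -5.6] w 0.0112
[ 9.974e-01 -7.170e-02  1.400e-03  3.000e-04]
[1, 0.11, 0, -0.28, 0, 0, 0], [1, 0.11, 0, -0.27, 0, 0, 0], [1, 0.13, 0, -0.27, 0, 0, 0], [1, 0.13, 0, -0.27, 0, 0, 0], [1, 0.14, 0, -0.26, 0, 0, 0], [1, 0.16, 0, -0.25, 0, 0, 0], [1, 0.16, 0, -0.25, 0, 0, 0], [1, 0.17, 0, -0.25, 0, 0, 0], [1, 0.18, 0, -0.24, 0, 0, 0], [1, 0.18, 0, -0.23, 0, 0, 0],
```

View pics/c11.png

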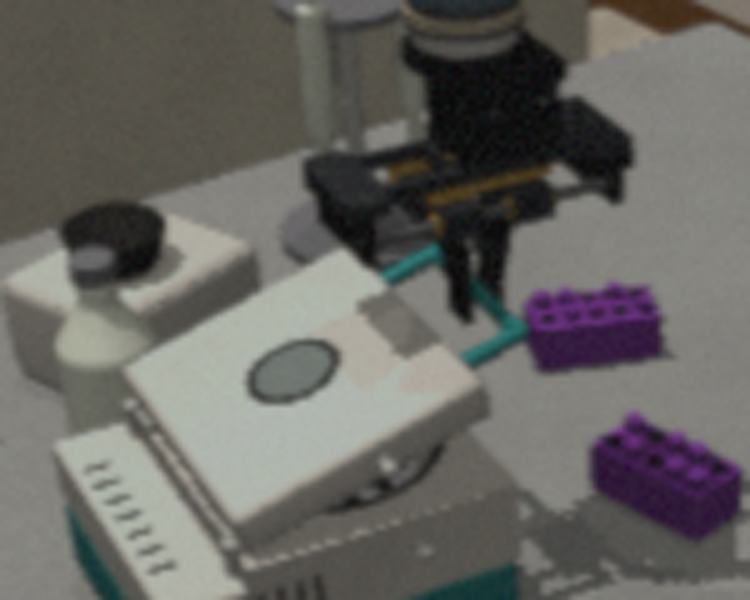

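The lid is rising with the handle still held at (475,285), at about 0.27 rad.

Call:
{"op": "step_arm", "data": {"steps": [[1,0.11,0,-0.28,0,0,0],[1,0.11,0,-0.27,0,0,0],[1,0.13,0,-0.27,0,0,0],[1,0.13,0,-0.27,0,0,0],[1,0.14,0,-0.26,0,0,0],[1,0.16,0,-0.25,0,0,0],[1,0.16,0,-0.25,0,0,0],[1,0.17,0,-0.25,0,0,0],[1,0.18,0,-0.24,0,0,0],[1,0.18,0,-0.23,0,0,0]]}}

```text
time: 21.65
position: [0.4826, -0.2019, 0.4247]
tool_rot: [0.997, -0.071, -0.001, -0.0]
ft_force: [3.3, -0.5, -7.1]
grip_width: 0.0115
```

Run:
```python
from h import *
a,x,z=lid()
plan(.625+.035*np.arange(1,11),pos(.625))
grab('scene','sc10')
cv2.imwrite('pics/c12.png',cv2.resize(load('sc10')[0][70:210,190:365,::-1],(750,600),interpolation=cv2.INTER_CUBIC))
```

```text
t 21.65 th 0.622 r 0.2134 lat -0.0001 F [ 3.3 -0.5 -7.1] w 0.0115
[1, 0.19, 0, -0.23, 0, 0, 0], [1, 0.21, 0, -0.21, 0, 0, 0], [1, 0.21, 0, -0.21, 0, 0, 0], [1, 0.21, 0, -0.21, 0, 0, 0], [1, 0.23, 0, -0.19, 0, 0, 0], [1, 0.23, 0, -0.19, 0, 0, 0], [1, 0.24, 0, -0.18, 0, 0, 0], [1, 0.24, 0, -0.17, 0, 0, 0], [1, 0.25, 0, -0.16, 0, 0, 0], [1, 0.25, 0, -0.16, 0, 0, 0],
```

View pics/c12.png

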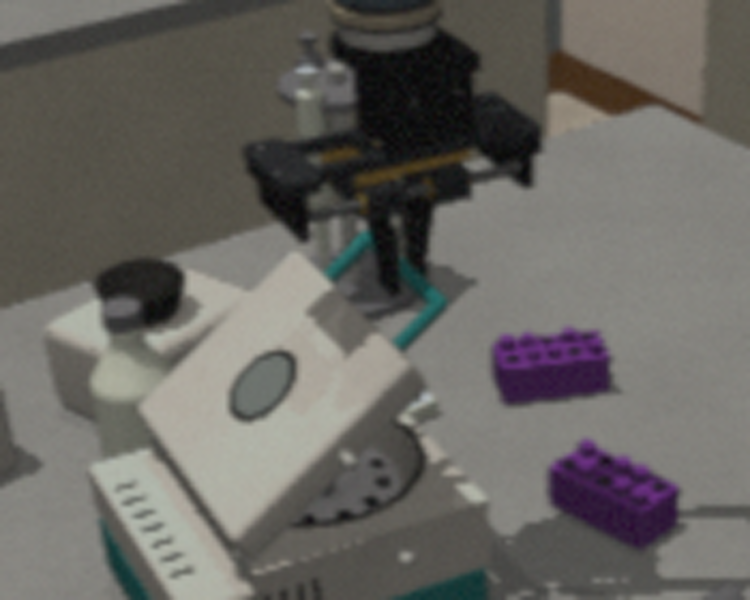

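The lid is at about 0.62 rad, the bar is held at (400,265), and nothing is touching. Continuing.

Call:
{"op": "step_arm", "data": {"steps": [[1,0.19,0,-0.23,0,0,0],[1,0.21,0,-0.21,0,0,0],[1,0.21,0,-0.21,0,0,0],[1,0.21,0,-0.21,0,0,0],[1,0.23,0,-0.19,0,0,0],[1,0.23,0,-0.19,0,0,0],[1,0.24,0,-0.18,0,0,0],[1,0.24,0,-0.17,0,0,0],[1,0.25,0,-0.16,0,0,0],[1,0.25,0,-0.16,0,0,0]]}}

```text
time: 22.7
position: [0.5378, -0.2096, 0.474]
tool_rot: [0.997, -0.071, -0.001, -0.0]
ft_force: [-5.4, 0.7, 4.2]
grip_width: 0.0109
```

Run:
```python
from h import *
a,x,z=lid()
plan(.975+.0285*np.arange(1,11),pos(.975))
grab('scene','sc11')
cv2.imwrite('pics/c13.png',cv2.resize(load('sc11')[0][50:210,170:370,::-1],(750,600),interpolation=cv2.INTER_CUBIC))
```

```text
t 22.7 th 0.971 r 0.215 lat -0.0 F [-5.4  0.7  4.2] w 0.0109
[1, 0.21, 0, -0.12, 0, 0, 0], [1, 0.22, 0, -0.11, 0, 0, 0], [1, 0.21, 0, -0.11, 0, 0, 0], [1, 0.22, 0, -0.1, 0, 0, 0], [1, 0.23, 0, -0.09, 0, 0, 0], [1, 0.22, 0, -0.09, 0, 0, 0], [1, 0.23, 0, -0.08, 0, 0, 0], [1, 0.23, 0, -0.07, 0, 0, 0], [1, 0.24, 0, -0.07, 0, 0, 0], [1, 0.23, 0, -0.06, 0, 0, 0],
```

View pics/c13.png

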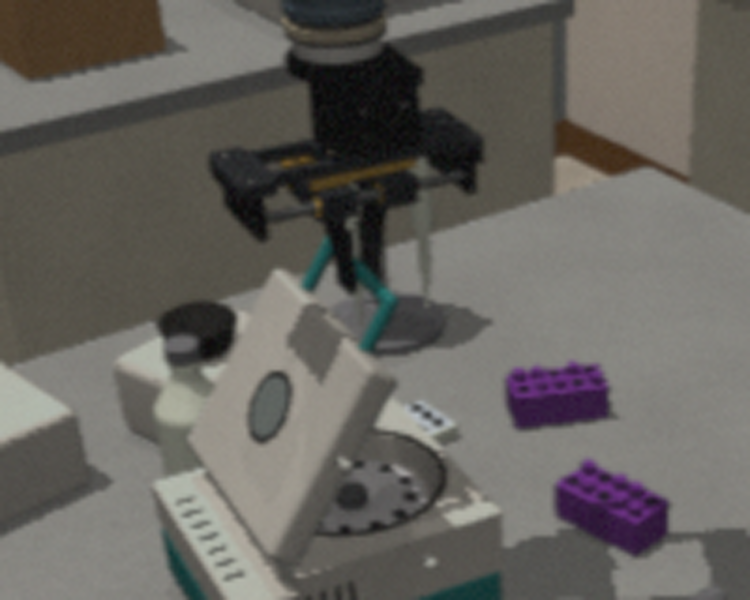

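Lid at about 0.97 rad. The measured radius is 2.5 mm over nominal with a small outward force, so I'll ease the path 2 mm outward and check the lid plane from depth.

```bash
cat >> h.py <<'E'
def lidangle(d,n='scene',box=(50,210,170,370)):
    # fit plane to lid points: within lateral band of lid, above body
    W=cloud(n,d)[box[0]:box[1],box[2]:box[3]].reshape(-1,3)
    ey=np.cross([0,0,1],ex); H=np.array([.4353,-.1951,0])+.212*ex
    X=(W-H)@ex; Y=(W-H)@ey; Z=W[:,2]-.122
    m=(abs(Y)<.09)&(Z>.03)&(X>-.16)&(X<.1)&(np.hypot(X,Z)<.165)
    P=np.c_[X[m],Y[m],Z[m]]
    best=None; rng=np.random.default_rng(0)
    for _ in range(400):
        q=P[rng.choice(len(P),3,False)]; nn=np.cross(q[1]-q[0],q[2]-q[0]); L=np.linalg.norm(nn)
        if L<1e-7: continue
        nn/=L; k=abs((P-q[0])@nn)<.003
        if best is None or k.sum()>best.sum(): best=k
    Q=P[best]; c=Q.mean(0); nn=np.linalg.svd(Q-c)[2][2]; nn*=np.sign(nn[0])
    # lid top normal when shut +z ; rotates to (+x): n=(sin th,0,cos th)
    print('plane n',nn.round(3),'inl',len(Q),'/',len(P),'angle',np.arctan2(nn[0],nn[2]).round(3),'offset',(c@nn).round(4))
E
python3 - <<'E'
from h import *
for k in ('sc9','sc10','sc11'): lidangle(load(k)[1])
o=lambda t:pos(t)+.002*np.array([-np.cos(t+.07),np.sin(t+.07)])
prev=pos(.975)
for i,t in enumerate(.975+.0285*np.arange(1,11)):
    n=(pos(t)*(1-min(1,(i+1)/3))+o(t)*min(1,(i+1)/3)); s=np.round((n-prev)/.025,2); prev=prev+s*.025; print([1,float(s[0]),0,float(-s[1])])
E
```

```text
plane n [ 0.267 -0.001  0.964] inl 1701 / 1773 angle 0.271 offset 0.0302
plane n [0.572 0.002 0.82 ] inl 1741 / 1805 angle 0.609 offset 0.0313
plane n [0.818 0.002 0.575] inl 1537 / 1555 angle 0.958 offset 0.032
[1, 0.2, 0, -0.14]
[1, 0.2, 0, -0.14]
[1, 0.21, 0, -0.13]
[1, 0.22, 0, -0.1]
[1, 0.23, 0, -0.09]
[1, 0.23, 0, -0.09]
[1, 0.23, 0, -0.08]
[1, 0.23, 0, -0.08]
[1, 0.23, 0, -0.07]
[1, 0.24, 0, -0.06]
```

Call:
{"op": "step_arm", "data": {"steps": [[1,0.2,0,-0.14,0,0,0],[1,0.2,0,-0.14,0,0,0],[1,0.21,0,-0.13,0,0,0],[1,0.22,0,-0.1,0,0,0],[1,0.23,0,-0.09,0,0,0],[1,0.23,0,-0.09,0,0,0],[1,0.23,0,-0.08,0,0,0],[1,0.23,0,-0.08,0,0,0],[1,0.23,0,-0.07,0,0,0],[1,0.24,0,-0.06,0,0,0]]}}

```text
time: 23.75
position: [0.5941, -0.2177, 0.4971]
tool_rot: [0.997, -0.071, 0.0, -0.0]
ft_force: [-1.9, 2.9, 6.1]
grip_width: 0.0112
```

Run:
```python
from h import *
a,x,z=lid()
grab('scene','sc12')
lidangle(load('sc12')[1])
o=lambda t:pos(t)+.002*np.array([-np.cos(t+.07),np.sin(t+.07)])
print((o(1.26)-[x,z]))
prev=o(1.26)
for i,t in enumerate([1.28,1.30,1.32,1.34,1.36,1.375,1.39,1.4]):
    n=o(t); s=np.round((n-prev)/.025,2); prev=prev+s*.025; print([1,float(s[0]),0,float(-s[1])])
```

```text
t 23.75 th 1.258 r 0.215 lat -0.0003 F [-1.9  2.9  6.1] w 0.0112
plane n [0.949 0.003 0.314] inl 1171 / 1179 angle 1.251 offset 0.0327
[ 0.0005488  -0.00035519]
[1, 0.17, 0, -0.04]
[1, 0.16, 0, -0.03]
[1, 0.17, 0, -0.04]
[1, 0.17, 0, -0.03]
[1, 0.17, 0, -0.02]
[1, 0.13, 0, -0.02]
[1, 0.13, 0, -0.01]
[1, 0.08, 0, -0.01]
```

Call:
{"op": "step_arm", "data": {"steps": [[1,0.17,0,-0.05,0,0,0],[1,0.16,0,-0.04,0,0,0],[1,0.17,0,-0.04,0,0,0],[1,0.17,0,-0.03,0,0,0],[1,0.17,0,-0.02,0,0,0],[1,0.13,0,-0.02,0,0,0],[1,0.12,0,-0.01,0,0,0],[1,0.06,0,0,0,0,0],[1,0,0,0,0,0,0],[1,0,0,0,0,0,0]]}}

```text
time: 24.8
position: [0.6219, -0.2219, 0.5018]
tool_rot: [0.997, -0.071, 0.0, -0.0]
ft_force: [-0.5, 5.0, 0.7]
grip_width: 0.0113
```

Call:
{"op": "step_arm", "data": {"steps": [[1,0,0,0,0,0,0],[1,0,0,0,0,0,0],[1,0,0,0,0,0,0],[1,0,0,0,0,0,0],[1,0,0,0,0,0,0],[1,0,0,0,0,0,0],[1,0,0,0,0,0,0],[1,0,0,0,0,0,0],[1,0,0,0,0,0,0],[1,0,0,0,0,0,0]]}}

```text
time: 25.8
position: [0.6218, -0.2219, 0.5018]
tool_rot: [0.997, -0.071, -0.0, -0.0]
ft_force: [0.2, 5.2, -0.7]
grip_width: 0.0112
```

Run:
```python
from h import *
lid(); grab('scene','sc13'); lidangle(load('sc13')[1]); grab('top','top13'); lid(); grab('scene','sc14'); lidangle(load('sc14')[1])
```

```text
t 25.8 th 1.39 r 0.2147 lat -0.0005 F [ 0.2  5.2 -0.7] w 0.0112
plane n [0.983 0.003 0.185] inl 946 / 954 angle 1.385 offset 0.0329
t 25.9 th 1.39 r 0.2147 lat -0.0005 F [ 0.1  5.4 -0. ] w 0.0109
plane n [0.983 0.003 0.184] inl 951 / 958 angle 1.386 offset 0.0329
```

View pics/sc13.png

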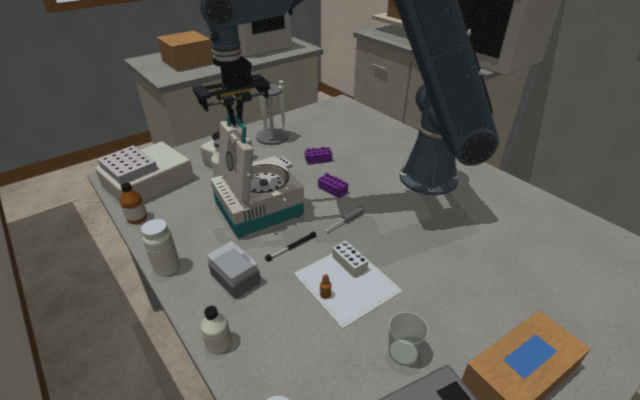

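View pics/top13.png

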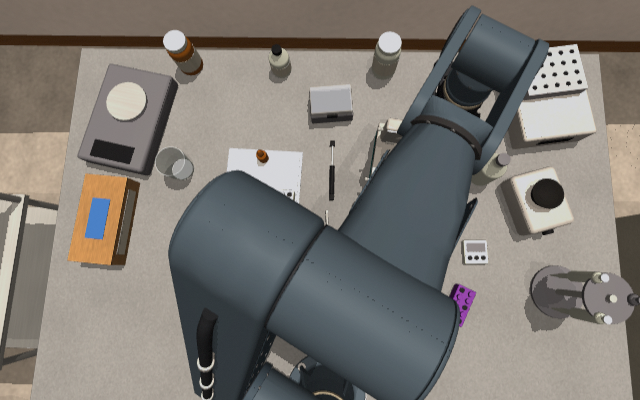

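The lid stands almost upright with its handle held (scene 237,130). The rack is upright on the pad (350,258), and nothing else has moved. Handing in.

```bash
python3 -c "
from rig import robot; print(robot.hand_in())"
```

```text
the job is handed in; nothing more can be done
None
```

The rack is standing upright on the bench pad, and the lid is raised to its balance point and still gripped there. I handed the job in at about 26 s.

- **Rack:** I set it down about 47 mm (pad x) and 44 mm (pad y) from the pad's centre, well clear of the dropper bottle. It was let go while the lid was still shut.
- **Lid:** The last checks gave 1.390 rad from the arm's position and 1.385–1.386 rad from the depth image, against the 1.39 rad target. The arm's position didn't change between the last two readings. About 5 N of sideways force remained on the tool along the hinge pin.
- **Lift:** On the way up the handle ran about 2 mm outside its nominal arc with small forces, so I eased the path outward to match.
- **Other things:** In the last pictures the strut, screwdriver, dropper, timer, tip box, spray and beaker look unmoved. I compared these by eye only; the arm hid part of the bench in the top view.

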